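Free the seized beam lock and weigh the flange

ROBOT

A 6-joint arm with a two-finger parallel gripper is mounted at the origin on a cart in front of the work surface, level with it; the furniture and walls round the work are solid. World frame = base frame: x ahead of the robot, y to its left, z up, the work surface at z = 0. Lengths are in m, angles in rad, forces in N, time in s.
With the tool pointing down it reaches from about 0.25 to 0.725 m from the base axis. Payload 9.7 kg.
Tool frame: the origin (TCP) lies at the very end of the fingers, on their centre line; the grasp point (between the pads) lies 19 mm behind it (tcp_to_grasp is the distance from the TCP to the grasp point, in m); z points along the fingers, y is the line along which they close (so a half turn about z gives the same grasp; the last joint's range is limited). The gripper opens to 85 mm and grips with 20 to 120 N. Pads are 22 mm wide; open, the fingers measure 114 mm over their backs; the gripper's body (76 mm by 85 mm) begins 54 mm behind the grasp point. The pads swing forward as they close: fully open they stand 13 mm farther back than shut.
Start: joints at [0, 0.087, 0.176, 1.66, 0, 1.571], TCP at [0.55, -0, 0.231] pointing down, gripper open.
Joint ranges: [-3.13, 3.13], [-0.85, 1.81], [-1.15, 1.24], [-2.2, 2.28], [-1.44, 1.52], [-3.14, 3.14]. Speed limits (rad/s): [2.22, 2.22, 2.57, 3.14, 3.14, 3.14].

INTERFACE

Orientations are given as a unit quaternion [x, y, z, w].
In Python, from plant import * gives the robot as it stands.
- The arm moves only by the tool inch_along, called after "Call:" as name(argument=value, ...), one argument or row to a line, values as JSON. Schema: {"type":"object","properties":{"increments":{"type":"array","items":{"type":"object","properties":{"rot":{"type":"array","items":{"type":"number"},"minItems":3,"maxItems":3},"d":{"type":"array","items":{"type":"number"},"minItems":3,"maxItems":3},"finger_gap":{"type":"number"}},"additionalProperties":false,"required":["finger_gap"]},"minItems":1,"maxItems":20},"grip_n":{"type":"number"},"only":{"type":"string"},"quiet":{"type":"boolean"},"lines":{"type":"string"}},"required":["increments"],"additionalProperties":false}. increments is a list of rows, 1 to 20 of them, each an object with the fields rot (a list: a rotation vector rx, ry, rz in shares of pi/2 rad (1.0 is pi/2 rad)), d (a list: dx, dy, dz in normalised numbers (1 is 100 cm)), finger_gap (the opening from 0.0 (shut) to 1.0 (fully open)); a field left out counts as zero (the opening has to be given); each row is the pose to reach, as a shift and turn from the pose commanded when the call began, along the tool's axes at that moment; what a row does not reach only later rows make up. A row lasts 1/8 s, in which the tool goes at most 0.0625 m and 0.188 rad, less where a joint would pass 70% of its speed; a pose out of reach is approached as far as the arm can. The fingers move at their own pace and stop on an object; grip_n is the grip in N (left out, the last holds). Time passes only in rows, so rows that do not move let the fingers close. The tool returns the time, the measured TCP pose, the force, the opening and the grip force at its end. only (a regular expression) keeps the lines of the reply that match it, lines (a string "A,B") keeps lines A to B, and quiet returns only ok. Shift and turn numbers lie between -1 and 1, and a call with a number outside is refused. Input that does not fit is refused with a message, and nothing moves.
- sense(): the state, without advancing time (a new reading comes with each control period).
- get_image(name): name is "scene" or "side" or "wrist"; returns the picture (384x512x3 uint8, red, green, blue); there is no depth.
- camera_info(name): a dict with "intrinsics" (3x3 intrinsics, pixels), "view" (4x4, takes a point from world to camera coordinates). Camera axes: x right, y up, looking along -z (the intrinsics and any distortion apply to the point x, -y, -z); pixel columns grow to the right and rows downward; lengths in m; the calibration is good to about 2 mm. The wrist camera is an equidistant fisheye: a pixel r from the principal point sees the ray r / f radians off the axis. A picture is of the moment at which its call begins: read the wrist's pose just before it. camera_info takes no time and is no camera call; for the wrist camera it gives the pose at the moment of the call.
- job_done(): hands the job in; it is judged then, once.
The state is a dict: "time": time; "joint_pos": joint angles; "dq": joint speeds; "tau": joint torques, N m; "eef_pos": TCP position; "orientation": TCP orientation; "ft_force": force on the tool from outside, world axes, zero at the start; "wrist_torque": the same for the moment, N m; "grip_width": opening from 0.0 (shut) to 1.0 (fully open); "grip_force": force on a finger pad.
Only numpy, scipy, OpenCV 4.12 (cv2) and the standard library are available. Lean on these libraries where they do the work, as an engineer would, in place of code of your own. Each camera call takes 0.05 s, during which the arm holds its last target. There are 200 camera calls.

TASK

The double-pan balance has come out of a damp store with its beam-lock bolt rusted fast: work the bolt free with short out-and-back strokes of its knob and draw it fully out. Only then weigh the aluminium flange lying in the left pan: stand brass weights upright in the right pan until the beam levels with the red pointer inside the green band, and let go. Leave the beaker and the green-lidded jar where they stand.

Things in the scene. Friction and masses are not known exactly. Their poses are not given: they have to be found in the camera images.
- balance: Grey double-pan balance, fixed. Origin: centre of its base on the worktop; x to its back, y to its left pan, z up. Base 335 mm wide, from x -0.148 to 0.070, 36 mm high. Mast with dial (white plate, green band): 86 mm wide, x 0.03 to 0.06, 0.22 m high. Bolt guides 74 mm high at x -0.10, y 0.024 and -0.077.
- lock_bolt (a joint): Travel of the rusty lock bolt, m: 0 = home (beam locked level), 0.055 = fully out at its end stop, towards the balance's -y. Seized: it binds dead at about 9, 15, 21 or 27 mm and pulling harder does not help. Pushed back 6 mm or more from there, then pulled, it passes that place. 2 to 4 such places are left. Past them it runs out with about 4 N. It frees the beam at about 0.033.
- lock_knob (a point): Middle of the upright steel knob of the lock bolt, where to grip it: the knob is a cylinder of 18 mm diameter from 89 to 131 mm above the worktop, this point is 110 mm up; it is at (-0.10, 0.003 - lock_bolt) in the balance's frame and moves with the bolt.
- beam (a joint): Tilt of the beam, rad, damped, at rest in about 1.5 s: 0 = level, + = left pan (flange) low, - = right pan low, stops at +-0.16. It is proportional: 100 g more in one pan than in the other tilts it 0.068 rad. The pointer is inside the green band within +-0.041 rad.
- left_pan_top (a point): Centre of the left pan's floor (round steel pan, inside radius 68 mm, rim 4 mm above the floor), 95 mm above the worktop when level. At (0, 0.125) in the balance's frame.
- right_pan_top (a point): Centre of the right pan's floor, the same size, 95 mm above the worktop when level; moves up or down by up to 20 mm with the beam. At (0, -0.125) in the balance's frame. It takes two weights side by side 60 mm apart.
- flange: Turned aluminium flange, 112 mm diameter, 46 mm high with its hub, lying in the left pan. Origin: centre of its underside. Weighs between 0.57 and 0.73 kg, so 500 g and one of the smaller weights bring the beam level.
- weight_500: Brass 500 g weight, the largest: 50 mm diameter, body 58 mm high, 94 mm high in all, with a round knob of 20 mm diameter from 72 to 94 mm up. Origin: centre of its underside, z up.
- weight_200: Brass 200 g weight, middle size: 40 mm diameter, body 38 mm high, 74 mm high in all, with a round knob of 20 mm diameter from 52 to 74 mm up. Origin: centre of its underside, z up.
- weight_100: Brass 100 g weight, the smallest: 32 mm diameter, body 28 mm high, 64 mm high in all, with a round knob of 20 mm diameter from 42 to 64 mm up. Origin: centre of its underside, z up.
- beaker: Glass beaker, about 79 mm across, 88 mm high, a bystander. Origin: centre of its underside.
- sample_jar: White jar with green lid, 55 mm diameter, 76 mm high, a bystander. Origin: centre of its underside.
Mind the look-alikes: they are no part of the job. What is shaped like the weight_100 but pink is not meant.

How it is judged:
On the way, in this order (a step that is already met when the one before it is completed fails the run):
1. the lock bolt is drawn fully out while no weight is in the right pan yet (value of joint lock_bolt above 0.05 m and horizontal distance between each of weight_500, weight_200, weight_100 and right_pan_top above 0.085 m), for 0.2 s.
2. weights in the right pan bring the beam level (horizontal distance between weight_500 and right_pan_top below 0.068 m and value of joint beam between -0.041 and 0.041 rad and horizontal distance between any of weight_200, weight_100 and right_pan_top below 0.068 m), for 0.3 s.
At the end, for the whole second after the job is handed in: Bolt out more than 50 of its 55 mm; beam at rest within 0.041 rad of level (pointer in the green band); flange in the left pan (within 30 mm of its centre); the 500 g and the 200 g or 100 g weight upright on the right pan's floor (tilt under 0.15 rad, within 68 mm of its centre) (value of joint lock_bolt above 0.05 m and value of joint beam between -0.041 and 0.041 rad and velocity of joint beam between -0.03 and 0.03 rad/s and horizontal distance between flange and left_pan_top below 0.03 m and z of flange in the frame of left_pan_top below 0.01 m and horizontal distance between weight_500 and right_pan_top below 0.068 m and z of weight_500 in the frame of right_pan_top below 0.01 m and angle between weight_500's own z axis and vertical below 0.15 rad and ((horizontal distance between weight_200 and right_pan_top below 0.068 m and z of weight_200 in the frame of right_pan_top below 0.01 m and angle between weight_200's own z axis and vertical below 0.15 rad) or (horizontal distance between weight_100 and right_pan_top below 0.068 m and z of weight_100 in the frame of right_pan_top below 0.01 m and angle between weight_100's own z axis and vertical below 0.15 rad))); the robot touches nothing.
It fails at once if the beaker is pushed more than 30 mm or tipped (distance of beaker from where it was at the start of the episode above 0.03 m or angle between beaker's own z axis and vertical above 0.4 rad).
It fails at once if the green-lidded jar is pushed more than 30 mm or tipped (distance of sample_jar from where it was at the start of the episode above 0.03 m or angle between sample_jar's own z axis and vertical above 0.4 rad).
It also fails if it takes over 70 s, if anything falls off the work surface, if the arm or the gripper's body presses on something with over 40 N, if the wrist force passes 120 N, or if a joint passes its speed limit or range.

## Working session

There is one attempt and no reset: what is moved stays moved. The work goes in short steps, Python scripts to look and compute and a tool call to move; the robot and the scene stay as the last step left them, time stands still between calls to the robot, and variables do not carry over. Pictures are saved under pics/ and viewed, at most 10 in all, crops included, and the job is handed in when it is done.

```bash
ls; mkdir -p pics; python3 - <<'E'
from plant import *
import cv2,json,numpy as np
np.set_printoptions(precision=4,suppress=True)
a=get_image("scene");b=get_image("side")
cv2.imwrite("pics/scene0.png",a[:,:,::-1]);cv2.imwrite("pics/side0.png",b[:,:,::-1])
for n in("scene","side"):
    print(camera_info(n))
s=sense();print(s)
E
```

```text
pics
{'intrinsics': array([[402.3285,   0.    , 255.8403],
       [  0.    , 402.3285, 191.5858],
       [  0.    ,   0.    ,   1.    ]]), 'view': array([[ 0.5747, -0.8181, -0.0195, -0.3832],
       [ 0.3581,  0.23  ,  0.9049, -0.2411],
       [-0.7359, -0.527 ,  0.4251, -0.8013],
       [ 0.    ,  0.    ,  0.    ,  1.    ]])}
{'intrinsics': array([[391.2999,   0.    , 256.1201],
       [  0.    , 391.2999, 194.0554],
       [  0.    ,   0.    ,   1.    ]]), 'view': array([[-0.9732, -0.2293,  0.0187,  0.4756],
       [ 0.1271, -0.4684,  0.8743, -0.1706],
       [-0.1917,  0.8533,  0.485 , -0.985 ],
       [ 0.    ,  0.    ,  0.    ,  1.    ]])}
{'time': 0.1, 'joint_pos': array([-0.    ,  0.0874,  0.1752,  1.6598, -0.    ,  1.5708]), 'dq': array([-0.0008, -0.0007,  0.0031, -0.001 ,  0.0015, -0.0008]), 'tau': array([  0.0005, -52.1562,  46.5653,   0.016 ,  -0.    ,  -0.    ]), 'eef_pos': array([ 0.5498, -0.    ,  0.2306]), 'orientation': array([ 0.7071,  0.7071, -0.0004, -0.0004]), 'ft_force': array([-0.0536, -0.2276,  0.2971]), 'wrist_torque': array([ 0.0094, -0.027 ,  0.0648]), 'grip_force': 0.0, 'grip_width': 0.9963565685705721}
```

View pics/scene0.png

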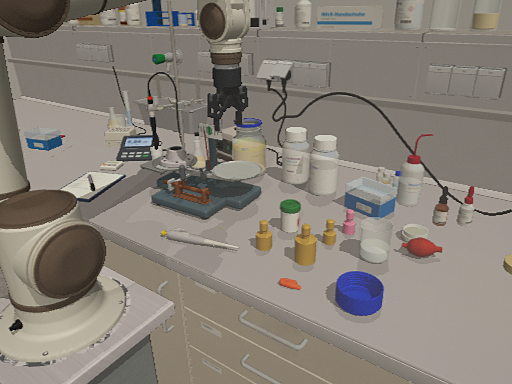

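View pics/side0.png

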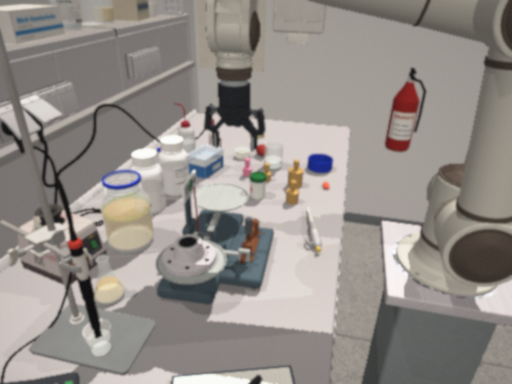

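The scene view shows brass weights at (264,236), (305,245) and (329,233), the pink look-alike at (349,222), the jar at (290,215) and the beaker at (375,240). The balance is at about (205,185), with the copper bolt guides at (190,190). The side view shows the same from the left: flange (190,255), knob about (243,252). By size I take 305 as the 500, 264 as the 200 and 329 as the 100; next is a close crop to check.

```bash
python3 - <<'E'
import cv2,numpy as np
a=cv2.imread("pics/scene0.png");b=cv2.imread("pics/side0.png")
c=cv2.resize(a[130:270,140:400],None,fx=3,fy=3,interpolation=cv2.INTER_CUBIC)
cv2.imwrite("pics/c1.png",c)
c=cv2.resize(b[150:305,150:335],None,fx=3.8,fy=3.8,interpolation=cv2.INTER_CUBIC)
cv2.imwrite("pics/c2.png",c)
E
```

```text
(no output)
```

View pics/c1.png

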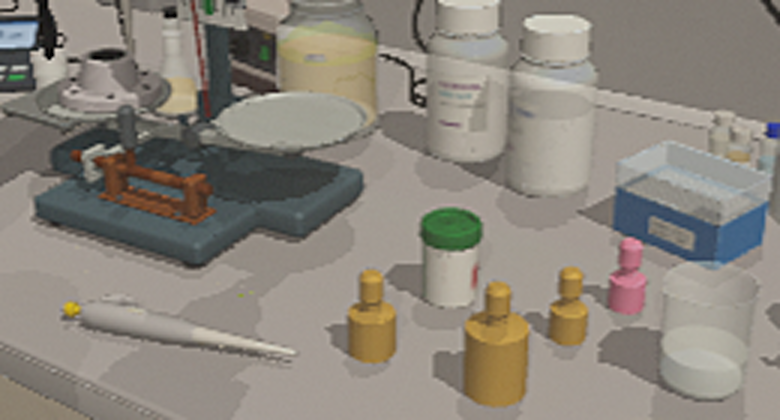

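View pics/c2.png

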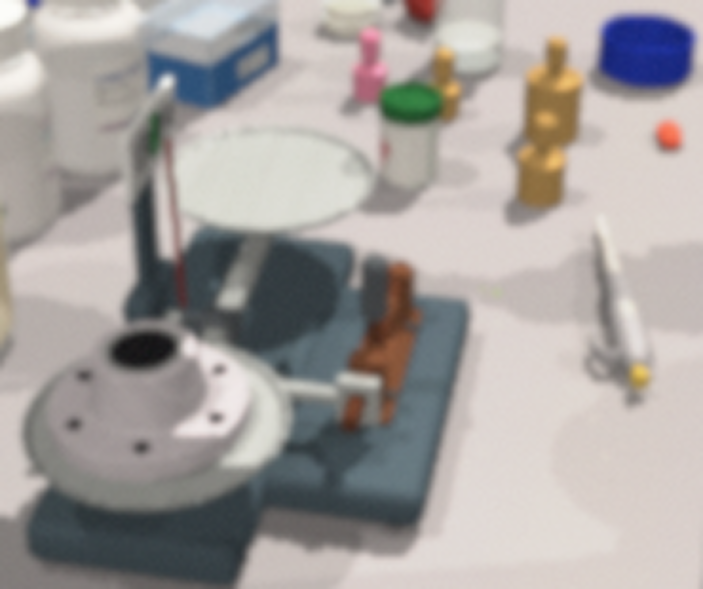

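Brass weights by the crop: 500 at c1 (497,350), 200 at (371,325), 100 at (569,310). The pink one at (628,285) is rejected. The upright grey knob is at c1 (127,127) / c2 (376,285), and the right pan centre is at c1 (291,123).

```bash
cat > h.py <<'E'
from plant import *
import cv2,numpy as np
from scipy.spatial.transform import Rotation as R
np.set_printoptions(precision=4,suppress=True)
def ray(n,p,ci=None):
    c=ci or camera_info(n);K=c["intrinsics"];V=c["view"]
    d=np.linalg.inv(K)@[p[0],p[1],1]; d=d*[1,-1,-1]
    return -V[:3,:3].T@V[:3,3], V[:3,:3].T@d
def plane(n,p,z):
    o,d=ray(n,p);return o+d*(z-o[2])/d[2]
def tri(p1,p2):
    A=np.zeros((3,3));b=np.zeros(3);rs=[ray("scene",p1),ray("side",p2)]
    for o,d in rs:
        d=d/np.linalg.norm(d);P=np.eye(3)-np.outer(d,d);A+=P;b+=P@o
    x=np.linalg.solve(A,b)
    return x,[np.linalg.norm(np.cross(x-o,d/np.linalg.norm(d))) for o,d in rs][0]
def tool(v):  # world vector -> tool axes now
    return R.from_quat(sense()["orientation"]).inv().apply(v)
E
python3 - <<'E'
from h import *
C1=lambda u,v:((u+.5)/3+140-.5,(v+.5)/3+130-.5); C2=lambda u,v:((u+.5)/3.8+150-.5,(v+.5)/3.8+150-.5)
D=dict(pan=(C1(291,123),C2(270,179),.099),knob=(C1(127,127),C2(376,285),.110),knobtop=(C1(126.5,108),C2(376,260),.131),
w500=(C1(497,298),C2(557,53),.083),w200=(C1(371,284),C2(546,128),.063),w100=(C1(570,280),C2(444,64),.053),
hub=(C1(107,58),C2(146,350),.141),jarlid=(C1(451,222),C2(411,98),.074))
for k,(p,q,z) in D.items():
    print(k,*tri(p,q),plane("scene",p,z)[:2],plane("side",q,z)[:2])
for p in [(37,212),(200,264),(363,190)]: print("base",plane("scene",C1(*p),0.0))
for p in [(415,522),(468,305),(240,582),(30,548)]: print("base2",plane("side",C2(*p),0.0))
a=cv2.imread("pics/scene0.png");b=cv2.imread("pics/side0.png")
for im,z in((a,0),(b,0)):
    h=cv2.cvtColor(im,cv2.COLOR_BGR2HSV);m=cv2.inRange(h,(12,110,90),(28,255,255))
    n,l,s,c=cv2.connectedComponentsWithStats(m)
    print([tuple(map(int,s[i])) for i in range(1,n) if s[i][4]>40])
E
```

```text
pan [0.5845 0.0076 0.1038] 0.0023049367385253676 [0.5891 0.0129] [ 0.5896 -0.0041]
knob [0.478  0.1265 0.1099] 0.001869699769116028 [0.4744 0.1245] [0.4797 0.1243]
knobtop [0.4788 0.1262 0.1287] 0.0009427707190883191 [0.4729 0.1209] [0.4789 0.1285]
w500 [ 0.4269 -0.3088  0.0821] 0.0004956823457570518 [ 0.4248 -0.3096] [ 0.4271 -0.3079]
w200 [ 0.4186 -0.199   0.0645] 0.0011093124037641025 [ 0.4189 -0.1979] [ 0.4198 -0.2036]
w100 [ 0.5291 -0.3221  0.0531] 0.00030213115650068505 [ 0.5287 -0.3221] [ 0.5294 -0.3228]
hub [0.5771 0.2508 0.1291] 0.0025314180978882267 [0.5477 0.2214] [0.5728 0.263 ]
jarlid [ 0.5328 -0.2057  0.0736] 0.0007334599584416536 [ 0.5308 -0.2065] [ 0.5333 -0.2062]
base [0.4438 0.2389 0.    ]
base [0.4522 0.0215 0.    ]
base [ 0.671  -0.0159  0.    ]
base2 [0.4338 0.206  0.    ]
base2 [ 0.4475 -0.0287  0.    ]
base2 [0.5193 0.2789 0.    ]
base2 [0.6465 0.2833 0.    ]
[(323, 219, 13, 26, 231), (256, 220, 16, 31, 358), (295, 224, 21, 42, 675)]
[(287, 161, 15, 43, 405), (265, 163, 6, 18, 59)]
```

Knob is at about (0.478, 0.126); balance origin about (0.578, 0.129), yaw about 3°. Tool x = world y, tool y = world x, tool z = down. Reaching for the knob.

Call:
inch_along(
  increments=[
    {"d":[0.042,-0.024,0],"finger_gap":0.6},
    {"d":[0.084,-0.048,0],"finger_gap":0.5},
    {"d":[0.126,-0.072,0.02],"finger_gap":0.5},
    {"d":[0.126,-0.072,0.06],"finger_gap":0.5},
    {"d":[0.126,-0.072,0.1],"finger_gap":0.5},
    {"d":[0.126,-0.072,0.1],"finger_gap":0.5},
    {"d":[0.126,-0.072,0.1],"finger_gap":0.5},
  ],
  grip_n=60,
)

```text
time: 0.98
eef_pos: [0.4784, 0.126, 0.1327]
orientation: [0.707, 0.707, 0.0, 0.0]
ft_force: [0.1, -0.2, 0.5]
grip_width: 0.498
grip_force: 0.0
```

```bash
python3 - <<'E'
from h import *
cv2.imwrite("pics/w1.png",get_image("wrist")[:,:,::-1])
E
```

```text
(no output)
```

View pics/w1.png

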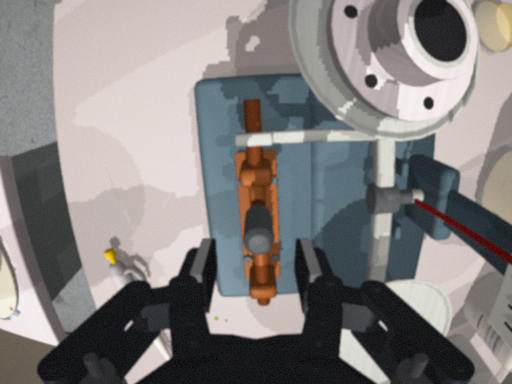

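The wrist picture shows the knob top at (258,240) between the fingertips (207 and 305). Checking its position by ray.

```bash
cat >> h.py <<'E'
def wplane(p,z):
    c=camera_info("wrist");K=c["intrinsics"];V=c["view"]
    v=np.array([(p[0]-K[0,2]),(p[1]-K[1,2])]);r=np.linalg.norm(v);t=r/K[0,0]
    d=np.array([v[0]/r*np.sin(t),-v[1]/r*np.sin(t),-np.cos(t)])
    o=-V[:3,:3].T@V[:3,3];d=V[:3,:3].T@d
    return o+d*(z-o[2])/d[2]
E
python3 - <<'E'
from h import *
print(wplane((259,240),.131),wplane((252,102),.062),wplane((263,300),.062),wplane((198,82),.036),wplane((220,292),.036))
E
```

```text
[0.4801 0.133  0.131 ] [0.476 0.205 0.062] [0.4852 0.0342 0.062 ] [0.4326 0.2217 0.036 ] [0.4428 0.023  0.036 ]
```

Call:
inch_along(
  increments=[
    {"d":[0.003,0.001,0.02],"finger_gap":0.5},
    {"d":[0.003,0.001,0.041],"finger_gap":0.5},
    {"d":[0.003,0.001,0.041],"finger_gap":0},
    {"d":[0.003,0.001,0.041],"finger_gap":0},
    {"d":[0.003,0.001,0.041],"finger_gap":0},
    {"d":[0.003,0.001,0.041],"finger_gap":0},
    {"d":[0.003,0.001,0.041],"finger_gap":0},
  ],
  grip_n=70,
)

```text
time: 1.9
eef_pos: [0.48, 0.1289, 0.0916]
orientation: [0.707, 0.707, 0.001, 0.001]
ft_force: [3.7, -2.3, 6.9]
grip_width: 0.192
grip_force: 69.9
```

Gripped. First stroke: pull 11 mm and read the force.

Call:
inch_along(
  increments=[
    {"d":[-0.004,0,0],"finger_gap":0},
    {"d":[-0.008,0,0],"finger_gap":0},
    {"d":[-0.011,0.001,0],"finger_gap":0},
    {"d":[-0.011,0.001,0],"finger_gap":0},
  ],
)

```text
time: 2.4
eef_pos: [0.4806, 0.1188, 0.0916]
orientation: [0.707, 0.707, 0.001, -0.0]
ft_force: [2.2, 2.0, 6.1]
grip_width: 0.187
grip_force: 69.9
```

Call:
inch_along(
  increments=[
    {"d":[-0.003,0,0],"finger_gap":0},
    {"d":[-0.006,0,0],"finger_gap":0},
    {"d":[-0.006,0,0],"finger_gap":0},
  ],
)

```text
time: 2.78
eef_pos: [0.4809, 0.1128, 0.0917]
orientation: [0.707, 0.707, 0.002, 0.0]
ft_force: [3.7, 2.2, 5.1]
grip_width: 0.186
grip_force: 69.7
```

Call:
inch_along(
  increments=[
    {"d":[-0.003,0,0],"finger_gap":0},
    {"d":[-0.006,0.001,0],"finger_gap":0},
    {"d":[-0.006,0.001,0],"finger_gap":0},
  ],
)

```text
time: 3.15
eef_pos: [0.4813, 0.1079, 0.0916]
orientation: [0.707, 0.708, 0.002, -0.001]
ft_force: [-1.7, 10.4, 7.9]
grip_width: 0.19
grip_force: 70.0
```

Bound at about 21 mm (force rise, lag). Back 9 mm, then out again.

Call:
inch_along(
  increments=[
    {"d":[-0.001,0,0],"finger_gap":0},
    {"d":[-0.001,0,0],"finger_gap":0},
  ],
)

```text
time: 3.4
eef_pos: [0.4813, 0.1078, 0.0916]
orientation: [0.706, 0.708, 0.003, -0.002]
ft_force: [-0.8, 14.8, 6.9]
grip_width: 0.194
grip_force: 69.8
```

Call:
inch_along(
  increments=[
    {"d":[0.004,0,0],"finger_gap":0},
    {"d":[0.009,0,0],"finger_gap":0},
    {"d":[0.009,0,0],"finger_gap":0},
  ],
)

```text
time: 3.78
eef_pos: [0.4809, 0.1144, 0.0916]
orientation: [0.707, 0.707, 0.001, -0.0]
ft_force: [-1.8, -0.4, 8.7]
grip_width: 0.189
grip_force: 70.2
```

Call:
inch_along(
  increments=[
    {"d":[-0.005,0,0],"finger_gap":0},
    {"d":[-0.009,0,0],"finger_gap":0},
    {"d":[-0.012,0.001,0],"finger_gap":0},
    {"d":[-0.012,0.001,0],"finger_gap":0},
  ],
)

```text
time: 4.28
eef_pos: [0.4817, 0.1025, 0.0916]
orientation: [0.707, 0.707, 0.001, -0.0]
ft_force: [-3.6, 0.8, 9.4]
grip_width: 0.191
grip_force: 70.4
```

Call:
inch_along(
  increments=[
    {"d":[-0.003,0,0],"finger_gap":0},
    {"d":[-0.005,0,0],"finger_gap":0},
    {"d":[-0.005,0,0],"finger_gap":0},
  ],
)

```text
time: 4.65
eef_pos: [0.4818, 0.1013, 0.0916]
orientation: [0.706, 0.708, 0.004, -0.003]
ft_force: [-4.2, 25.4, 8.5]
grip_width: 0.191
grip_force: 69.9
```

Bound at 27 mm; back 9 mm and out again.

Call:
inch_along(
  increments=[
    {"d":[0.004,0,0],"finger_gap":0},
    {"d":[0.009,0,0],"finger_gap":0},
    {"d":[0.013,0,0],"finger_gap":0},
    {"d":[0.013,0,0],"finger_gap":0},
  ],
)

```text
time: 5.15
eef_pos: [0.4813, 0.1103, 0.0916]
orientation: [0.707, 0.707, 0.0, -0.0]
ft_force: [-6.1, 0.0, 11.5]
grip_width: 0.194
grip_force: 70.5
```

Call:
inch_along(
  increments=[
    {"d":[-0.005,0,0],"finger_gap":0},
    {"d":[-0.01,0,0],"finger_gap":0},
    {"d":[-0.015,0.001,0],"finger_gap":0},
    {"d":[-0.015,0.001,0],"finger_gap":0},
  ],
)

```text
time: 5.65
eef_pos: [0.4821, 0.0952, 0.0916]
orientation: [0.707, 0.707, 0.0, -0.001]
ft_force: [-7.8, -0.7, 11.8]
grip_width: 0.194
grip_force: 70.6
```

Call:
inch_along(
  increments=[
    {"d":[-0.006,0,0],"finger_gap":0},
    {"d":[-0.012,0,0],"finger_gap":0},
    {"d":[-0.018,0,0],"finger_gap":0},
    {"d":[-0.023,0,0],"finger_gap":0},
    {"d":[-0.023,0,0],"finger_gap":0},
  ],
)

```text
time: 6.28
eef_pos: [0.4833, 0.0744, 0.0917]
orientation: [0.707, 0.708, 0.003, -0.002]
ft_force: [-0.7, 14.1, 7.5]
grip_width: 0.188
grip_force: 70.0
```

Bolt is at its end stop (54.5 mm travelled). Release, rise and go above the 500 g weight.

Call:
inch_along(
  increments=[
    {"d":[0.002,0,0],"finger_gap":0.5},
    {"d":[0.002,0,0],"finger_gap":0.5},
    {"d":[0.002,0,-0.05],"finger_gap":0.5},
    {"d":[0.002,0,-0.1],"finger_gap":0.5},
    {"d":[-0.05,-0.008,-0.1],"finger_gap":0.5},
    {"d":[-0.105,-0.016,-0.1],"finger_gap":0.5},
    {"d":[-0.16,-0.024,-0.1],"finger_gap":0.5},
    {"d":[-0.215,-0.032,-0.1],"finger_gap":0.5},
    {"d":[-0.27,-0.04,-0.1],"finger_gap":0.5},
    {"d":[-0.325,-0.048,-0.09],"finger_gap":0.5},
    {"d":[-0.383,-0.056,-0.08],"finger_gap":0.5},
    {"d":[-0.383,-0.056,-0.07],"finger_gap":0.5},
    {"d":[-0.383,-0.056,-0.06],"finger_gap":0.5},
  ],
  grip_n=40,
)

```text
time: 7.9
eef_pos: [0.4266, -0.3108, 0.1495]
orientation: [0.707, 0.707, 0.0, -0.001]
ft_force: [0.2, 0.9, -0.6]
grip_width: 0.5
grip_force: 0.0
```

```bash
python3 - <<'E'
from h import *
a=get_image("scene");w=get_image("wrist");b=get_image("side")
im=np.hstack([cv2.resize(a[130:270,140:400],(520,280)),cv2.resize(w[:,100:420],(272,280))])
cv2.imwrite("pics/d1.png",im[:,:,::-1])
cv2.imwrite("pics/w2.png",w[:,:,::-1]);cv2.imwrite("pics/side2.png",b[:,:,::-1])
E
```

```text
(no output)
```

View pics/d1.png

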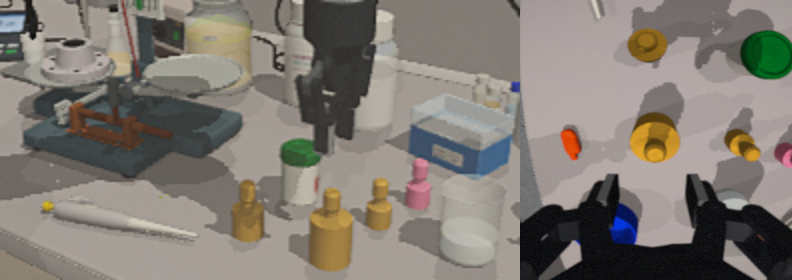

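The picture shows the bolt drawn out, the right pan raised, and the 500 g weight's knob below the gripper at wrist pixel about (259,208).

```bash
python3 - <<'E'
from h import *
w=cv2.imread("pics/w2.png");h=cv2.cvtColor(w,cv2.COLOR_BGR2HSV);m=cv2.inRange(h,(12,110,60),(28,255,255))
n,l,s,c=cv2.connectedComponentsWithStats(m)
print([(tuple(map(int,s[i]))) for i in range(1,n) if s[i][4]>150])
for p,z in (((259,208),.083),((259,210),.094),((249,60),.063),((364,205),.053)): print(wplane(p,z))
print(sense()["eef_pos"])
E
```

```text
[(227, 39, 46, 46, 1656), (229, 154, 59, 69, 3122), (341, 177, 42, 45, 1183)]
[ 0.4291 -0.3094  0.083 ]
[ 0.429  -0.3066  0.094 ]
[ 0.4214 -0.1986  0.063 ]
[ 0.5245 -0.3188  0.053 ]
[ 0.4271 -0.3097  0.1499]
```

Call:
inch_along(
  increments=[
    {"d":[0.001,0.001,0.045],"finger_gap":0.5},
    {"d":[0.001,0.001,0.086],"finger_gap":0.5},
    {"d":[0.001,0.001,0.086],"finger_gap":0},
    {"d":[0.001,0.001,0.086],"finger_gap":0},
    {"d":[0.001,0.001,0.086],"finger_gap":0},
    {"d":[0.001,0.001,0.086],"finger_gap":0},
    {"d":[0.001,0.001,0.05],"finger_gap":0},
    {"d":[0.001,0.001,0],"finger_gap":0},
    {"d":[0.001,0.001,-0.04],"finger_gap":0},
    {"d":[0.001,0.001,-0.08],"finger_gap":0},
  ],
  grip_n=50,
)

```text
time: 9.3
eef_pos: [0.4279, -0.31, 0.2321]
orientation: [0.707, 0.707, 0.0, 0.0]
ft_force: [-0.1, 0.5, -4.5]
grip_width: 0.211
grip_force: 49.7
```

```bash
python3 - <<'E'
from h import *
b=cv2.imread("pics/side2.png");a=get_image("scene")
im=np.hstack([cv2.resize(b[170:260,190:300],(440,360),interpolation=2),cv2.resize(a[120:220,170:270,::-1],(360,360),interpolation=2)])
cv2.imwrite("pics/e1.png",im)
E
```

```text
(no output)
```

View pics/e1.png

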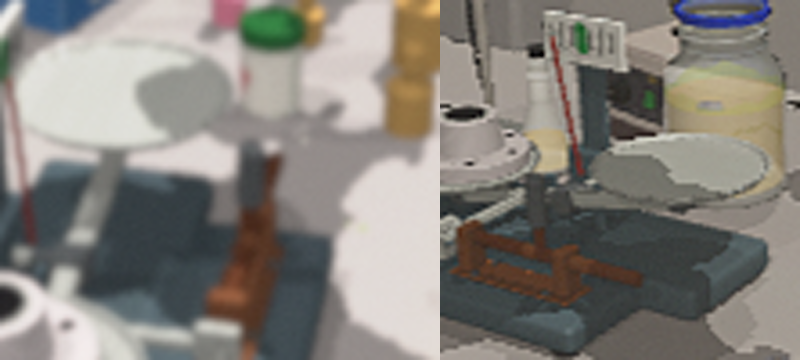

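Side and scene crops show the bolt out (rod protruding at (640,280)), the right pan empty and raised at (680,165), pointer off to the left. The right pan's level centre computes to (0.586,0.007), so I carry the 500 g weight to (0.580,-0.026).

Call:
inch_along(
  increments=[
    {"d":[0.045,0.024,0],"finger_gap":0},
    {"d":[0.09,0.048,0],"finger_gap":0},
    {"d":[0.14,0.075,0],"finger_gap":0},
    {"d":[0.19,0.102,0],"finger_gap":0},
    {"d":[0.24,0.128,0],"finger_gap":0},
    {"d":[0.284,0.152,0],"finger_gap":0},
    {"d":[0.284,0.152,0.02],"finger_gap":0},
    {"d":[0.284,0.152,0.045],"finger_gap":0},
    {"d":[0.284,0.152,0.051],"finger_gap":0},
    {"d":[0.284,0.152,0.051],"finger_gap":0},
    {"d":[0.284,0.152,0.051],"finger_gap":0},
  ],
)

```text
time: 10.72
eef_pos: [0.5803, -0.0262, 0.1804]
orientation: [0.707, 0.707, 0.0, 0.001]
ft_force: [0.3, 0.3, -4.5]
grip_width: 0.212
grip_force: 50.0
```

Call:
inch_along(
  increments=[
    {"d":[0,0,0.005],"finger_gap":0},
    {"d":[0,0,0.005],"finger_gap":0},
  ],
)

```text
time: 10.98
eef_pos: [0.5801, -0.0263, 0.1745]
orientation: [0.707, 0.707, 0.0, 0.0]
ft_force: [0.2, -0.7, -1.4]
grip_width: 0.213
grip_force: 50.3
```

Call:
inch_along(
  increments=[
    {"d":[0,0,0.005],"finger_gap":0},
    {"d":[0,0,0.005],"finger_gap":0},
    {"d":[0,0,0.005],"finger_gap":0},
  ],
)

```text
time: 11.35
eef_pos: [0.5801, -0.0261, 0.1693]
orientation: [0.707, 0.707, -0.0, 0.0]
ft_force: [0.6, -1.5, -1.1]
grip_width: 0.213
grip_force: 50.4
```

Call:
inch_along(
  increments=[
    {"d":[0,0,0.003],"finger_gap":0},
    {"d":[0,0,0.003],"finger_gap":0},
    {"d":[0,0,0.003],"finger_gap":0},
  ],
)

```text
time: 11.72
eef_pos: [0.58, -0.026, 0.1663]
orientation: [0.707, 0.707, -0.0, 0.0]
ft_force: [0.9, -2.8, -0.1]
grip_width: 0.211
grip_force: 50.5
```

Call:
inch_along(
  increments=[
    {"d":[0,0,0.002],"finger_gap":0},
    {"d":[0,0,0.002],"finger_gap":0},
    {"d":[0,0,0.002],"finger_gap":0},
  ],
)

```text
time: 12.1
eef_pos: [0.58, -0.026, 0.1643]
orientation: [0.707, 0.707, -0.0, 0.0]
ft_force: [1.0, -2.7, 0.0]
grip_width: 0.209
grip_force: 50.5
```

Fully carried by the pan at floor height of about 0.101 → about 75 g missing. Release and rise, then measure the tilt on the way to the 100 g weight.

Call:
inch_along(
  increments=[
    {"finger_gap":0.2},
    {"finger_gap":0.35},
    {"finger_gap":0.5},
    {"finger_gap":0.5},
    {"d":[0,0,-0.03],"finger_gap":0.5},
    {"d":[0,0,-0.07],"finger_gap":0.5},
    {"d":[-0.04,-0.007,-0.09],"finger_gap":0.5},
    {"d":[-0.09,-0.016,-0.09],"finger_gap":0.5},
    {"d":[-0.14,-0.025,-0.09],"finger_gap":0.5},
    {"d":[-0.19,-0.034,-0.09],"finger_gap":0.5},
    {"d":[-0.24,-0.043,-0.07],"finger_gap":0.5},
    {"d":[-0.296,-0.052,-0.03],"finger_gap":0.5},
    {"d":[-0.296,-0.052,0.01],"finger_gap":0.5},
    {"d":[-0.296,-0.052,0.014],"finger_gap":0.5},
  ],
)

```text
time: 13.85
eef_pos: [0.5263, -0.3217, 0.1469]
orientation: [0.708, 0.707, -0.001, -0.003]
ft_force: [-1.4, 0.2, 0.4]
grip_width: 0.504
grip_force: 0.0
```

```bash
python3 - <<'E'
from h import *
a=get_image("scene");w=get_image("wrist");b=get_image("side")
im=np.hstack([cv2.resize(a[110:210,170:270],(400,400),interpolation=2),cv2.resize(w[:,64:448],(400,400))])
cv2.imwrite("pics/f1.png",im[:,:,::-1]);cv2.imwrite("pics/w3.png",w[:,:,::-1])
E
```

```text
(no output)
```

View pics/f1.png

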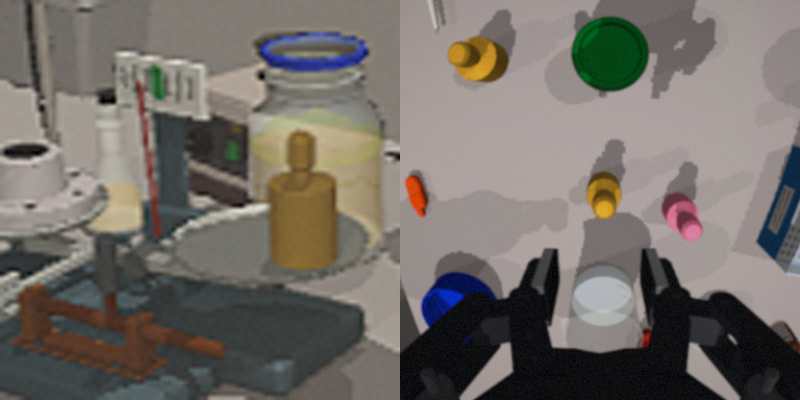

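The 500 g weight stands upright in the pan. The pointer is nearer the band; fitting the red pointer in all three pictures for the tilt, with level and stop as references.

```bash
python3 - <<'E'
from h import *
now=get_image("scene")[:,:,::-1]
def fit(im):
    r=im[125:175,195:215].astype(int);m=(r[:,:,2]>r[:,:,1]*1.8)&(r[:,:,2]>60)
    y,x=np.nonzero(m);return np.polyfit(y,x,1)[0],len(x)
print(fit(cv2.imread("pics/scene0.png")),fit(now))
# pan-rim height: 500 body foot etc; tilt at stop known from d1/e1 only resized
e=cv2.imread("pics/e1.png")[:,440:];e=cv2.resize(e,(100,100),interpolation=cv2.INTER_AREA)
f=np.zeros((384,512,3),np.uint8);f[120:220,170:270]=e;print(fit(f))
for p,z in (((261,209),.053),((259+0,206),.053)): print(wplane(p,z))
w=cv2.imread("pics/w3.png");h=cv2.cvtColor(w,cv2.COLOR_BGR2HSV);m=cv2.inRange(h,(12,110,60),(28,255,255))
n,l,s,c=cv2.connectedComponentsWithStats(m)
print([(tuple(map(int,s[i]))) for i in range(1,n) if s[i][4]>150],sense()["eef_pos"])
E
```

```text
(np.float64(0.1332678132678133), 16) (np.float64(0.1261471457458391), 25)
(np.float64(0.2126638699528055), 17)
[ 0.5336 -0.3354  0.053 ]
[ 0.5318 -0.3326  0.053 ]
[(110, 35, 58, 44, 1882), (243, 165, 33, 45, 1114)] [ 0.529  -0.3216  0.1527]
```

```bash
python3 - <<'E'
from h import *
c=camera_info("scene");K=c["intrinsics"];V=c["view"]
def pr(p):
    q=V[:3,:3]@p+V[:3,3];q=q*[1,-1,-1];q=K@q;return q[:2]/q[2]
y=.053;Rz=R.from_euler('z',y)
for x in (0,.02):
  for t in (0,.05,.1,.16):
    B=np.array([.5795,.132,0])
    P=lambda h:pr(B+Rz.apply([x,np.sin(t)*h,.09+np.cos(t)*h]))
    a,b=P(.02),P(.11);print(x,t,a,b,(b-a)[0]/(b-a)[1])
# rim of right pan and bottom of the 500
for z in (.095,.101,.1075,.115):print(z,pr(np.array([.586,.007,z])))
E
```

```text
0 0 [204.2631 160.6102] [202.0527 132.6042] 0.07892639714552377
0 0.05 [204.0114 160.562 ] [200.6321 132.3948] 0.11997233797749722
0 0.1 [203.7617 160.5291] [199.2286 132.2747] 0.16043785960045828
0 0.16 [203.4656 160.5099] [197.5723 132.2482] 0.20852702980419952
0.02 0 [208.2572 158.6328] [206.1987 130.9133] 0.07425981171875283
0.02 0.05 [208.0069 158.5861] [204.7865 130.7103] 0.11552666176817757
0.02 0.1 [207.7586 158.5544] [203.3908 130.5955] 0.15622233734295846
0.02 0.16 [207.464  158.5363] [201.7429 130.5741] 0.2046009987633468
0.095 [237.665  172.6475]
0.101 [237.5867 170.7764]
0.1075 [237.5015 168.7404]
0.115 [237.4027 166.3793]
```

Tilt is about 0.060 rad, so about 88 g missing and the 100 g weight fits. Quick check of the beaker's clearance and the settled wrist view.

```bash
python3 - <<'E'
from h import *
print(plane("scene",(374.5,252),0.0),plane("scene",(375.5,226),.088))
w=get_image("wrist")[:,:,::-1];h=cv2.cvtColor(w,cv2.COLOR_BGR2HSV);m=cv2.inRange(h,(12,110,60),(28,255,255))
n,l,s,c=cv2.connectedComponentsWithStats(m)
for i in range(1,n):
  if s[i][4]>600:
    x,y,ww,hh=s[i][:4];sub=l[y+hh-14:y+hh,x:x+ww]==i;print(s[i],wplane((x+np.nonzero(sub)[1].mean(),y+hh-9),.064))
E
```

```text
[ 0.5454 -0.436   0.    ] [ 0.5156 -0.4397  0.088 ]
[ 109   35   57   43 1834] [ 0.437  -0.2128  0.064 ]
[ 241  164   32   44 1091] [ 0.53   -0.3222  0.064 ]
```

Call:
inch_along(
  increments=[
    {"d":[0,0.001,0.05],"finger_gap":0.5},
    {"d":[0,0.001,0.1],"finger_gap":0.5},
    {"d":[0,0.001,0.118],"finger_gap":0.5},
    {"d":[0,0.001,0.118],"finger_gap":0},
    {"d":[0,0.001,0.118],"finger_gap":0},
    {"d":[0,0.001,0.118],"finger_gap":0},
    {"d":[0,0.001,0.118],"finger_gap":0},
    {"d":[0,0.001,0.09],"finger_gap":0},
    {"d":[0,0.001,0.04],"finger_gap":0},
    {"d":[0,0.001,-0.01],"finger_gap":0},
    {"d":[0,0.001,-0.06],"finger_gap":0},
    {"d":[0,0.001,-0.08],"finger_gap":0},
    {"d":[0,0.001,-0.08],"finger_gap":0},
  ],
  grip_n=40,
)

```text
time: 15.72
eef_pos: [0.5296, -0.3224, 0.2322]
orientation: [0.707, 0.707, 0.0, 0.002]
ft_force: [0.1, -0.2, -1.5]
grip_width: 0.223
grip_force: 39.3
```

Call:
inch_along(
  increments=[
    {"d":[0,0,-0.04],"finger_gap":0},
    {"d":[0.05,0.007,-0.045],"finger_gap":0},
    {"d":[0.1,0.014,-0.045],"finger_gap":0},
    {"d":[0.15,0.021,-0.045],"finger_gap":0},
    {"d":[0.2,0.028,-0.045],"finger_gap":0},
    {"d":[0.255,0.036,-0.045],"finger_gap":0},
    {"d":[0.31,0.044,-0.045],"finger_gap":0},
    {"d":[0.356,0.05,-0.04],"finger_gap":0},
    {"d":[0.356,0.05,0],"finger_gap":0},
    {"d":[0.356,0.05,0.045],"finger_gap":0},
    {"d":[0.356,0.05,0.08],"finger_gap":0},
    {"d":[0.356,0.05,0.088],"finger_gap":0},
    {"d":[0.356,0.05,0.088],"finger_gap":0},
    {"d":[0.356,0.05,0.088],"finger_gap":0},
  ],
)

```text
time: 17.48
eef_pos: [0.5797, 0.034, 0.1439]
orientation: [0.707, 0.707, 0.001, 0.001]
ft_force: [0.1, 0.8, 0.0]
grip_width: 0.21
grip_force: 39.4
```

Call:
inch_along(
  increments=[
    {"d":[0,0,0.006],"finger_gap":0},
    {"d":[0,0,0.006],"finger_gap":0},
    {"d":[0,0,0.006],"finger_gap":0},
  ],
)

```text
time: 17.85
eef_pos: [0.579, 0.034, 0.1364]
orientation: [0.707, 0.707, 0.0, 0.0]
ft_force: [-0.8, -0.6, -1.6]
grip_width: 0.214
grip_force: 39.5
```

Call:
inch_along(
  increments=[
    {"d":[0,0,0.004],"finger_gap":0},
    {"d":[0,0,0.004],"finger_gap":0},
    {"d":[0,0,0.004],"finger_gap":0},
  ],
)

```text
time: 18.23
eef_pos: [0.5789, 0.034, 0.1322]
orientation: [0.707, 0.707, -0.0, -0.0]
ft_force: [-0.4, -0.0, -0.4]
grip_width: 0.212
grip_force: 39.5
```

Call:
inch_along(
  increments=[
    {"d":[0,0,0.003],"finger_gap":0},
    {"d":[0,0,0.003],"finger_gap":0},
    {"d":[0,0,0.003],"finger_gap":0},
    {"d":[0,0,0.003],"finger_gap":0},
  ],
)

```text
time: 18.73
eef_pos: [0.579, 0.034, 0.1293]
orientation: [0.707, 0.707, 0.0, -0.0]
ft_force: [-0.2, 0.3, 0.4]
grip_width: 0.213
grip_force: 39.6
```

Call:
inch_along(
  increments=[
    {"finger_gap":0.25},
    {"finger_gap":0.35},
    {"finger_gap":0.45},
    {"finger_gap":0.5},
    {"d":[0,0,-0.02],"finger_gap":0.5},
    {"d":[0,0,-0.06],"finger_gap":0.5},
    {"d":[0,0,-0.1],"finger_gap":0.5},
    {"d":[-0.05,-0.04,-0.13],"finger_gap":0.5},
    {"d":[-0.1,-0.08,-0.13],"finger_gap":0.5},
    {"d":[-0.15,-0.12,-0.13],"finger_gap":0.5},
    {"d":[-0.15,-0.12,-0.13],"finger_gap":0.5},
    {"d":[-0.15,-0.12,-0.13],"finger_gap":0.5},
    {"d":[-0.15,-0.12,-0.13],"finger_gap":0.5},
    {"d":[-0.15,-0.12,-0.13],"finger_gap":0.5},
  ],
)

```text
time: 20.48
eef_pos: [0.4596, -0.1151, 0.2589]
orientation: [0.707, 0.708, -0.0, -0.0]
ft_force: [0.3, 0.2, -0.2]
grip_width: 0.499
grip_force: 0.0
```

```bash
python3 - <<'E'
from h import *
a=get_image("scene");b=get_image("side")
im=np.hstack([cv2.resize(a[110:210,165:265],(400,400),interpolation=2),cv2.resize(b[155:265,185:295],(400,400),interpolation=2)])
cv2.imwrite("pics/g1.png",im[:,:,::-1])
r=a[125:175,195:215].astype(int);m=(r[:,:,0]>r[:,:,1]*1.8)&(r[:,:,0]>60);y,x=np.nonzero(m);print(np.polyfit(y,x,1)[0],len(x))
E
```

```text
0.06397706614459513 32
```

View pics/g1.png

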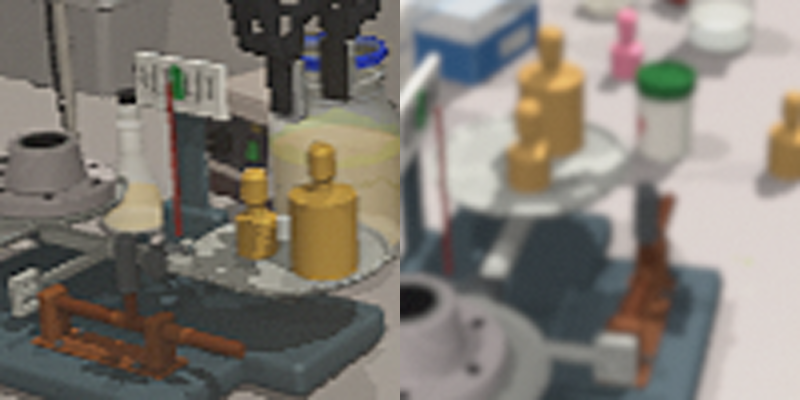

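Both weights stand upright in the pan and the pointer is in the green band (slope 0.064 → about -0.015 rad). Checking the bolt travel and the 500 g weight's place by ray.

```bash
python3 - <<'E'
from h import *
print("knob",plane("scene",(196.2,176.2),.110),tri((196.2,176.2),(185+(647-400)/4/.909*1.0,155+211/3.636)))
print("500 knob",tri((165+320/4,110+155/4),(185+150/3.636,155+42/3.636)), "100 knob",tri((165+255/4,110+183/4),(185+129/3.636,155+110/3.636)))
a=get_image("scene");r=a[125:175,195:215].astype(int);m=(r[:,:,0]>r[:,:,1]*1.8)&(r[:,:,0]>60);y,x=np.nonzero(m);print(np.polyfit(y,x,1)[0])
E
```

```text
knob [0.4734 0.0679 0.11  ] (array([0.4804, 0.0725, 0.1085]), np.float64(0.0023900781774330217))
500 knob (array([ 0.5797, -0.0283,  0.1784]), np.float64(0.0004059080577831918)) 100 knob (array([0.577 , 0.0285, 0.1495]), np.float64(0.0027873963158290857))
0.06397706614459513
```

```bash
python3 -c "from plant import *; print(job_done())"
```

```text
the job is handed in; nothing more can be done
None
```

I worked the bolt free and drew it out about 54 of its 55 mm, then stood the 500 g and 100 g weights upright in the right pan; by my measurements the beam rests at about -0.015 rad with the pointer in the green band, and I handed the job in at about 21 s (no verdict came back).

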